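# Slide the specimen under the cone with the lock button held down

### The job

On the penetrometer, press the carriage's lock button fully down with a fingertip and keep it down while you push the carriage along its rail until it is fully home against the end stop, with the specimen tin riding under the cone. Then let the button spring up so that the carriage locks there, and move clear. Only press and push: leave the tin in its seat untouched, grasp and lift nothing, and leave everything else on the bench where it is.

Things in the scene. Friction and masses are not known exactly. Their poses are not given: they have to be found in the camera images.
- stage: the penetrometer's base, fixed to the bench: grey plate (450 x 170, top 18 above the bench, x -75..375, y -85..85) with four black corner knobs (36 high) and a rail along its middle that carries the specimen carriage; the measuring head stands on its far end. Origin: on the bench under the button's centre as the carriage starts; x runs along the rail in the sliding direction; z up
- head: the measuring head, fixed on the far end of the plate at a place that varies along the rail: a low end-stop block across the rail (70 wide, 64 high, its near face 38 beyond the cone), then a steel column to 350 high (78 beyond the cone) with a bracket that carries the cone. Origin: on the bench under the cone; axes as the stage's
- carriage (a joint): position of the specimen carriage along the rail (m): starts at 0 and grows towards the end stop, which it meets after 0.075 to 0.13. At the start a catch blocks it until the button is 3 mm down; farther along a spring brake grips the rail with about 20 N whenever the button is up. With the button down it takes only 1 to 3 N to slide
- push_face (a point): middle of the upright trailing face of the carriage's raised deck, 56 above the bench, 24 ahead of the button's centre. The aluminium carriage is 190 long, 80 wide: a low step at its trailing end with the button (step top 46 above the bench), then the deck, 134 long, top 66. A fingertip holding the button down can push on this face. Axes as the stage's
- lock_button (a joint): travel of the lock button (m): 0 = up, brake on (reads within about 0.5 mm of 0); 0.006 = fully down. A spring pushes it up: 5 N starts it, about 9.5 N takes it fully down; from about 3.5 mm down the carriage is free. It springs up when let go, which brakes the carriage where it is
- button_top (a point): centre of the top of the black round lock button (dia. 42) on the low step of the carriage, 56 above the bench when up and 50 when down; the point moves with the button and the carriage. Axes as the stage's
- deck_centre (a point): on the carriage's deck (66 above the bench), the centre of the square seat for the tin, 120 ahead of the button; four lips 5 high keep the tin there with about 2 play. Axes as the stage's
- cone_tip (a point): point of the cone, 118 above the bench, below the bracket (underside 195 above the bench, its near face 5 nearer the button than the cone). When the carriage is at its end stop the seat's centre is straight below this point, so what is left to slide is the distance along x from deck_centre to here. Axes as the stage's
- specimen: the specimen tin: aluminium, filled with soil, dia. 55, 40 high, about 0.16 kg, standing loose in the seat on the deck (its top 106 above the bench, 12 below the cone tip). Origin: centre of its underside, z up
- spare_tin: spare tin, same as the specimen tin (dia. 55, 40 high), standing on the bench to the left of the instrument (its +y side); origin at the centre of its underside
- spare_cone: spare steel cone standing point up on the bench, dia. 22, 38 high; origin at the centre of its underside
- weight: brass calibration weight, dia. 32, 44 high, standing on the base plate on its -y side, its near edge about 8 clear of the passing carriage; origin at the centre of its underside
- spatula: spatula about 200 long lying on the bench on the instrument's -y side; origin at the underside of its middle
- wash_bottle: white plastic bottle, dia. 60, 160 high, at the right side of the bench; origin at the centre of its underside
- mortar: white ceramic bowl, dia. 110, 60 high, at the left side of the bench; origin at the centre of its underside
- screwdriver: screwdriver about 180 long lying at the left side of the bench; origin at the underside of its middle
Not all that is in view belongs to the job. What is shaped like the specimen but red is not meant.

How it is judged:
On the way, in this order (a step that is already met when the one before it is completed fails the run):
1. the lock button is pressed down (4 mm or more of its 6) with the carriage still within 6 mm of where it started (value of joint lock_button above 0.004 m and distance of deck_centre from where it was at the start of the episode below 0.006 m), for 0.1 s.
2. the carriage is within 2 mm of its end stop with the button still down (x of deck_centre in the frame of cone_tip above -0.002 m and value of joint lock_button above 0.003 m), for 0.1 s.
At the end, for the whole second after the job is handed in: the carriage is within 2.5 mm of its end stop (the seat's centre less than 2.5 mm short of the cone), the button is up again (within 1.2 mm of up), and the tin stands upright and at rest in its seat, within 8 mm of the point under the cone (x of deck_centre in the frame of cone_tip above -0.0025 m and value of joint lock_button below 0.0012 m and distance between specimen and deck_centre below 0.008 m and angle between specimen's own z axis and vertical below 0.1 rad and horizontal distance between specimen and cone_tip below 0.008 m and linear speed of specimen below 0.01 m/s); the robot touches nothing.
It fails at once if the button came up (less than 2 mm down) while the carriage was on its way, or the carriage was forced along with the brake on (distance of deck_centre from where it was at the start of the episode above 0.01 m and x of deck_centre in the frame of cone_tip below -0.005 m and value of joint lock_button below 0.002 m).
It fails at once if the tin was lifted or tipped out of its seat (not (distance between specimen and deck_centre below 0.01 m) or not (angle between specimen's own z axis and vertical below 0.15 rad)).
It fails at once if the robot touched the specimen tin (contact force between any of the arm, the fingers and specimen above 0.5 N).
It fails at once if another thing on the bench was moved by more than 15 mm (distance of any of spare_tin, spare_cone, weight, spatula, wash_bottle, mortar, screwdriver from where it was at the start of the episode above 0.015 m).
It also fails if it takes over 48 s, if anything falls off the work surface, if the arm or the gripper's body presses on something with over 40 N, if the wrist force passes 120 N, or if a joint passes its speed limit or range.

### The arm

A 6-joint arm with a two-finger parallel gripper is mounted at the origin on the work surface. World frame = base frame: x ahead of the robot, y to its left, z up, the work surface at z = 0. Lengths are in m, angles in rad, forces in N, time in s.
With the tool pointing down it reaches from about 0.325 to 0.775 m from the base axis. Payload 5.5 kg.
Tool frame: the origin (TCP) lies on the front face of the gripper's body, between the roots of the fingers; the fingertips stand 73 mm ahead of it and the grasp point (between the pads) lies 54 mm ahead of it; z points along the fingers, y is the line along which they close (so a half turn about z gives the same grasp; the last joint's range is limited). The gripper opens to 85 mm and grips with 20 to 120 N. Pads are 22 mm wide; open, the fingers measure 114 mm over their backs; the gripper's body (76 mm by 85 mm) begins 54 mm behind the grasp point. The pads swing forward as they close: fully open they stand 13 mm farther back than shut.
Start: joints at [1.217, 0.091, 1.231, -0, 1.82, -0.057], TCP at [0.175, 0.574, 0.304] pointing down, gripper open.
Joint ranges: [-2.87, 2.87], [-0.86, 2.18], [0.17, 2.46], [-1.51, 4.65], [0.06, 2.69], [-2.65, 2.65]. Speed limits (rad/s): [2.57, 2.57, 3.01, 3.14, 3.14, 3.14].

### API

Orientations are given as a unit quaternion [w, x, y, z].
In Python, from cell import * gives the robot as it stands.
- The arm moves only by the shell command python3 -m jog 'ROWS'. ROWS is a JSON list of rows, 1 to 5 of them, each an object with the fields aperture (the opening from 0.0 (shut) to 1.0 (fully open)), x, y, z (the shift in shares of the most that a row can go, 1 being 62.5 mm), drx, dry, drz (a rotation vector in parts of the range, where 1.0 means pi rad); a field left out counts as zero (the opening has to be given); each row shifts and turns the commanded pose from where the row before left it, along the tool's axes as they then stand; what a row does not reach is not made up. A row lasts 1/8 s, in which the tool goes at most 0.0625 m and 0.188 rad, less where a joint would pass 70% of its speed; a pose out of reach is approached as far as the arm can. The fingers move at their own pace and stop on an object; the grip force is fixed at half the most. Time passes only in rows, so rows that do not move let the fingers close. It prints the time, the measured TCP pose, the force, the opening and the grip force at its end. No shift or turn number may pass 1 either way. Input that does not fit is refused with a message, and nothing moves.
- state(): the state, without advancing time (a new reading comes with each control period).
- grab_frame(name): name is "scene" or "top"; returns a dict with "img" (420x560x3 uint8, red, green, blue), "fx", "fy", "cx", "cy" (pixels), "origin" and "rotation" of the camera in the world. Camera axes: x right, y up, looking along -z (the intrinsics and any distortion apply to the point x, -y, -z); pixel columns grow to the right and rows downward; lengths in m; the calibration is good to about 2 mm. A picture is of the moment at which its call begins. There is no depth.
- sign_off(): hands the job in; it is judged then, once.
The state is a dict: "t": time; "qpos": joint angles; "joint_vel": joint speeds; "joint_efforts": joint torques, N m; "ee_pos": TCP position; "tool_rot": TCP orientation; "wrist_force": force on the tool from outside, world axes, zero at the start; "moment": the same for the moment, N m; "grip_width": opening from 0.0 (shut) to 1.0 (fully open); "gripper_force": force on a finger pad.
Only numpy, scipy, OpenCV 4.12 (cv2) and the standard library are available. Lean on these libraries where they do the work, as an engineer would, in place of code of your own. Each camera call takes 0.05 s, during which the arm holds its last target. There are 200 camera calls.

## Working session

There is one attempt and no reset: what is moved stays moved. The work goes in short steps, Python scripts to look and compute and a shell command to move; the robot and the scene stay as the last step left them, time stands still between calls to the robot, and variables do not carry over. Pictures are saved under pics/ and viewed, at most 10 in all, crops included, and the job is handed in when it is done.

```bash
mkdir -p pics; cat > h.py <<'E'
from cell import *
import numpy as np, cv2
def save(n,fn):
    f=grab_frame(n); cv2.imwrite(fn,f["img"][:,:,::-1]); return f
def ray(f,u,v):
    d=np.array([(u-f["cx"])/f["fx"],-(v-f["cy"])/f["fy"],-1.])
    return np.array(f["origin"]),np.array(f["rotation"])@d
def atz(f,u,v,z):
    o,d=ray(f,u,v); return o+d*(z-o[2])/d[2]
def proj(f,p):
    c=np.array(f["rotation"]).T@(np.array(p)-f["origin"])
    return f["cx"]+f["fx"]*c[0]/-c[2], f["cy"]-f["fy"]*c[1]/-c[2]
E
python3 - <<'E'
from h import *
import pickle
for n in("scene","top"):
    f=save(n,f"pics/{n}0.png"); pickle.dump(f,open(n+"0.pkl","wb"))
    print({k:v for k,v in f.items() if k!="img"})
print(state())
E
```

```text
{'fx': 402.30966516004236, 'fy': 402.30966516004236, 'cx': 275.15279815382735, 'cy': 204.4966090673561, 'origin': array([ 1.54960437, -0.0537124 ,  1.03585483]), 'rotation': array([0.66186157, 0.29035985, 0.27348532, 0.63469378])}
{'fx': 400.79610327742995, 'fy': 400.79610327742995, 'cx': 277.53495809172875, 'cy': 213.3454433031851, 'origin': array([ 0.39603055, -0.00264716,  1.24493452]), 'rotation': array([-0.69758163, -0.04969981,  0.03688961,  0.71382698])}
{'t': 0.1, 'qpos': array([ 1.21731675e+00,  9.17937746e-02,  1.23176656e+00, -3.31866255e-06,
        1.81980084e+00, -5.66988568e-02]), 'joint_vel': array([-0.00057262, -0.00235905, -0.0036019 ,  0.0012249 ,  0.00028574,
        0.00144437]), 'joint_efforts': array([ 1.65113888e-03, -4.60219753e+01, -4.19216788e+01, -1.97902614e-04,
        1.07047346e-02, -2.54716201e-05]), 'ee_pos': array([0.1754247 , 0.57365241, 0.3028571 ]), 'tool_rot': array([-1.78508899e-04,  1.47846721e-01,  9.89009891e-01, -8.66056791e-04]), 'wrist_force': array([ 0.01262948, -0.00168262,  0.43681798]), 'moment': array([0.04278783, 0.00821977, 0.01622881]), 'gripper_force': 0.0, 'grip_width': 1.0004676969094326}
```

View pics/scene0.png

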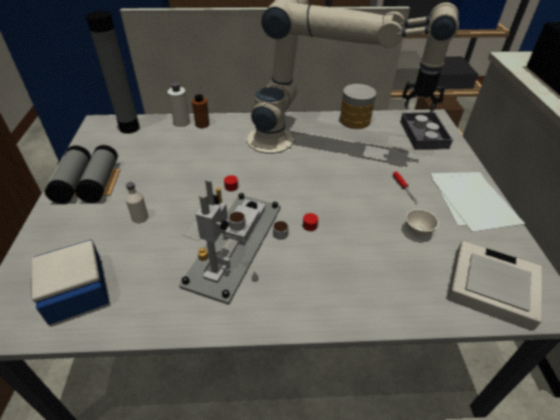

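View pics/top0.png

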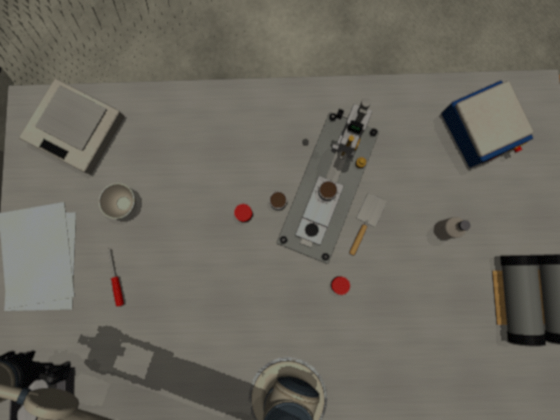

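The top view shows the button at about (312,230), the specimen tin at (328,190), the knobs at (284,240), (326,257), (374,132) and (334,116), and the head at about (352,130). The tin candidates are the specimen at (328,190) in the seat, the spare at (279,201) on the bench, and the red decoys at (243,213) and (341,286). Next I'll enlarge this area.

```bash
sed -i 's/^import numpy/from scipy.spatial.transform import Rotation as R\nimport numpy/; s/np.array(f\["rotation"\])/R.from_quat(f["rotation"],scalar_first=True).as_matrix()/' h.py
python3 - <<'E'
import cv2,numpy as np
a=cv2.imread("pics/top0.png")[95:265,265:390]; b=cv2.imread("pics/scene0.png")[170:305,175:300]
a=cv2.resize(a,(400,544),interpolation=cv2.INTER_CUBIC); b=cv2.resize(b,(400,432),interpolation=cv2.INTER_CUBIC)
b=cv2.copyMakeBorder(b,0,112,0,0,cv2.BORDER_CONSTANT); cv2.imwrite("pics/crop0.png",np.hstack([a,b]))
E
```

```text
(no output)
```

View pics/crop0.png

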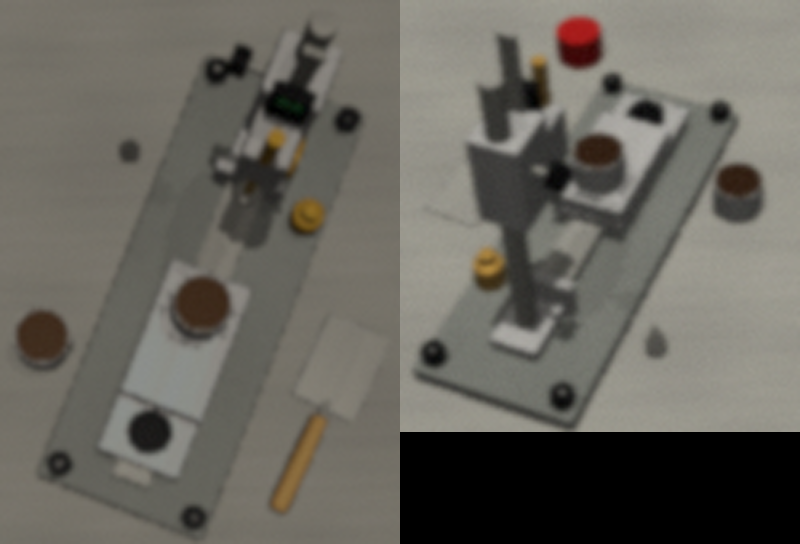

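The crop (3.2x) confirms it. The specimen tin sits in the seat on the carriage (crop 203,305), and the black lock button is on the low step (149,432). The knobs are at (59,463), (193,518), (347,120) and (217,69). The brass weight is on the plate at (307,215).

```bash
python3 - <<'E'
from h import *
import pickle
T=pickle.load(open("top0.pkl","rb"));S=pickle.load(open("scene0.pkl","rb"))
t=lambda x,y,z:atz(T,265+x/3.2,95+y/3.2,z)
s=lambda x,y,z:atz(S,175+(x-400)/3.2,170+y/3.2,z)
for nm,K in (("top",[t(59,463,.036),t(193,518,.036),t(347,120,.036),t(217,69,.036)]),("scene",[s(612,84,.036),s(720,112,.036),s(433,353,.036),s(562,397,.036)])):
    K=np.array(K)[:,:2]; c=K.mean(0)
    if nm=="top": d=(K[2]+K[3]-K[0]-K[1])
    else: d=(K[2]+K[3]-K[0]-K[1])
    L=np.linalg.norm(d)/2; d/=2*L
    print(nm,K.round(4).tolist(),"L",L,"yaw",np.arctan2(d[1],d[0]),"btn",c-.15*d)
print("btn top",t(149,432,.056),"scene",s(646,113,.056))
print("tin top",t(203,305,.106),"scene",s(598,152,.106))
print("weight",t(307,215,.044)); print("spare",t(42,337,.04))
E
```

```text
top [[0.4648, 0.0016], [0.4105, -0.1224], [0.7906, -0.2853], [0.8455, -0.1616]] L 0.413906696084131 yaw -0.4049502179607105 btn [ 0.48997086 -0.08284603]
scene [[0.4284, -0.1233], [0.4808, 0.0002], [0.8042, -0.286], [0.8585, -0.1619]] L 0.4101805067759425 yaw -0.4069871967170672 btn [ 0.50522048 -0.08338684]
btn top [ 0.49044618 -0.08260774  0.056     ] scene [ 0.50074133 -0.08331795  0.056     ]
tin top [ 0.59973312 -0.13138746  0.106     ] scene [ 0.61083296 -0.13099366  0.106     ]
weight [ 0.69543851 -0.24067116  0.044     ]
spare [0.58456593 0.01493258 0.04      ]
```

The manual's scale: shifts go in shares of 62.5 mm and turns go in shares of pi rad. Converting my numbers, -0.0357 m is -0.5712, -0.0335 m is -0.536.

```bash
python3 -m jog '[{"aperture":0,"x":-0.536,"y":-0.5712},{"aperture":0,"x":-0.536,"y":-0.5712},{"aperture":0,"x":-0.536,"y":-0.5712},{"aperture":0,"x":-0.536,"y":-0.5712},{"aperture":0,"x":-0.536,"y":-0.5712}]'
python3 -m jog '[{"aperture":0,"x":-0.536,"y":-0.5712},{"aperture":0,"x":-0.536,"y":-0.5712},{"aperture":0,"x":-0.536,"y":-0.5712},{"aperture":0,"x":-0.536,"y":-0.5712},{"aperture":0,"x":-0.536,"y":-0.5712}]'
python3 -m jog '[{"aperture":0,"x":-0.536,"y":-0.5712},{"aperture":0,"x":-0.536,"y":-0.5712},{"aperture":0,"x":-0.536,"y":-0.5712},{"aperture":0,"x":-0.536,"y":-0.5712},{"aperture":0,"x":-0.536,"y":-0.5712}]'
python3 -m jog '[{"aperture":0,"z":0.64,"drz":0.0344},{"aperture":0,"z":0.64},{"aperture":0,"z":0.64},{"aperture":0}]'
python3 - <<'E'
from h import *
import pickle
st=state();print(st["t"],st["ee_pos"],st["tool_rot"],st["wrist_force"],st["grip_width"])
r=R.from_quat(st["tool_rot"],scalar_first=True).as_matrix();print(r.round(3))
tip=st["ee_pos"]+r[:,2]*.073
f=save("scene","pics/scene1.png");pickle.dump(f,open("scene1.pkl","wb"))
u=proj(f,tip);print("tip",tip,"scene px",u)
g=save("top","pics/top1.png");pickle.dump(g,open("top1.pkl","wb"));v=proj(g,tip);print("top px",v)
a=cv2.imread("pics/scene1.png")[120:260,180:300];b=cv2.imread("pics/top1.png")[170:310,255:375]
cv2.imwrite("pics/crop1.png",cv2.resize(np.hstack([a,b]),(800,466),interpolation=cv2.INTER_CUBIC))
E
```

```text
t: 0.72
ee_pos: [0.2838, 0.3526, 0.3034]
tool_rot: [-0.0, 0.148, 0.989, -0.0]
wrist_force: [0.6, -0.4, 0.2]
grip_width: 0.001
gripper_force: 0.0
t: 1.35
ee_pos: [0.3917, 0.1329, 0.3036]
tool_rot: [-0.0, 0.148, 0.989, -0.0]
wrist_force: [0.7, -0.1, -0.2]
grip_width: 0.002
gripper_force: 0.0
t: 1.98
ee_pos: [0.4998, -0.0869, 0.3034]
tool_rot: [-0.0, 0.148, 0.989, 0.0]
wrist_force: [0.9, 0.2, 0.5]
grip_width: 0.004
gripper_force: 0.0
t: 2.48
ee_pos: [0.4976, -0.0849, 0.1797]
tool_rot: [-0.004, 0.201, 0.98, 0.0]
wrist_force: [0.1, -0.9, -0.0]
grip_width: -0.005
gripper_force: 0.0
2.475 [ 0.49755968 -0.08487555  0.1797117 ] [-4.13225798e-03  2.01056830e-01  9.79570852e-01  1.46783974e-04] [ 0.07384913 -0.87112851 -0.04134906] -0.005472663808321512
[[-0.919  0.394 -0.008]
 [ 0.394  0.919  0.002]
 [ 0.008 -0.001 -1.   ]]
tip [ 0.49697301 -0.08473325  0.1067142 ] scene px (np.float64(250.98673854203133), np.float64(193.95422298825363))
top px (np.float64(313.3905182999073), np.float64(226.25551141105942))
```

View pics/crop1.png

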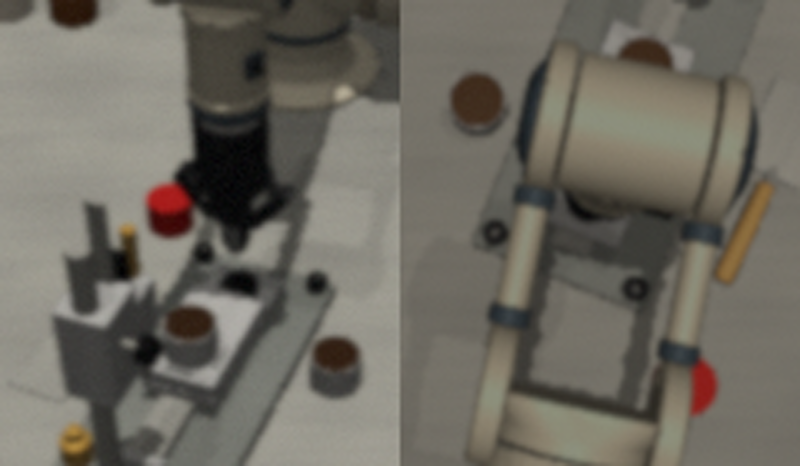

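The scene crop shows the tip at about (250.5,195), where it was predicted, with the black button just below it at about (252,205). The two cameras differ by about 10 mm in x, so I'll overlay the model on the picture to settle which one is right.

```bash
python3 - <<'E'
from h import *
import pickle
f=pickle.load(open("scene1.pkl","rb"));st=state()
r=R.from_quat(st["tool_rot"],scalar_first=True).as_matrix()
s=7;x0,y0=215,170
im=cv2.resize(f["img"][y0:y0+80,x0:x0+57,::-1].copy(),None,fx=s,fy=s,interpolation=cv2.INTER_CUBIC)
im=cv2.convertScaleAbs(im,alpha=1.8,beta=20)
im2=im.copy()
def poly(P,c,dst):
    q=np.array([[(u-x0+.5)*s,(v-y0+.5)*s] for u,v in (proj(f,p) for p in P)]).round().astype(int)
    cv2.polylines(dst,[q],True,c,1)
for z in(.073,.06): poly([st["ee_pos"]+r@[a,b,z] for a,b in((.011,.0145),(-.011,.0145),(-.011,-.0145),(.011,-.0145))],(0,255,0),im2)
d=np.array([.919,-.394,0]);n=np.array([.394,.919,0])
th=np.linspace(0,6.28,40)
for b,c in(([.4904,-.0826,.056],(0,0,255)),([.5007,-.0833,.056],(255,255,0))):
    b=np.array(b)
    poly([b+.021*(np.cos(t)*d+np.sin(t)*n) for t in th],c,im2)
    poly([b+.12*d+[0,0,.05]+.0275*(np.cos(t)*d+np.sin(t)*n) for t in th],c,im2)
cv2.imwrite("pics/ov1.png",np.hstack([im,im2]))
E
```

```text
(no output)
```

View pics/ov1.png

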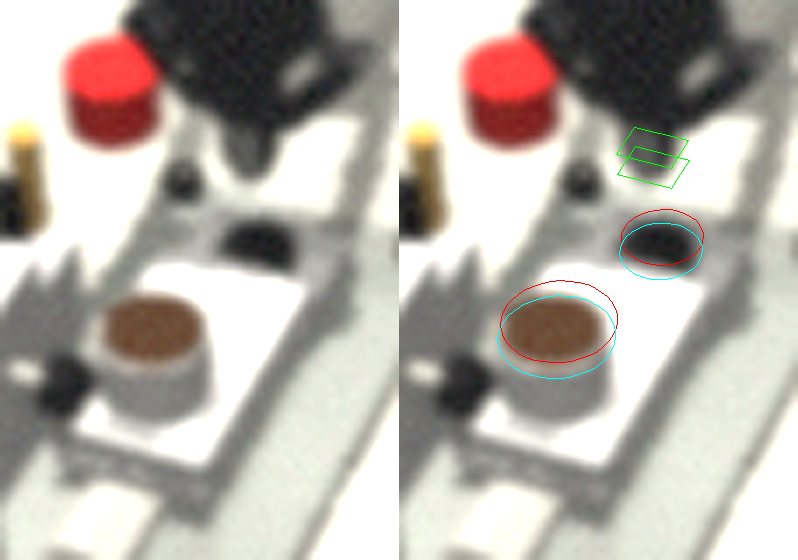

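```bash
python3 - <<'E'
from h import *
import pickle
P=np.array([.1754,.5737,.3029]);r=R.from_quat([0,.1478,.989,0],scalar_first=True).as_matrix()
out=[]
for n,x0,y0 in(("top",0,340),("scene",390,60)):
    f=pickle.load(open(n+"0.pkl","rb"));s=5
    im=cv2.resize(f["img"][y0:y0+80,x0:x0+78,::-1].copy(),None,fx=s,fy=s,interpolation=cv2.INTER_CUBIC)
    im=cv2.convertScaleAbs(im,alpha=2,beta=20)
    for sg in(1,-1):
        q=[proj(f,P+r@[a,sg*b,.060]) for a,b in((.011,.0425),(-.011,.0425),(-.011,.057),(.011,.057))]
        q=np.array([[(u-x0+.5)*s,(v-y0+.5)*s] for u,v in q]).round().astype(int);cv2.polylines(im,[q],True,(0,255,0),1)
    print(n,proj(f,[0,0,0]),proj(f,P));out.append(im)
cv2.imwrite("pics/ov0.png",np.hstack(out))
E
```

```text
top (np.float64(287.75118865205513), np.float64(397.3429113620099)) (np.float64(35.97437825066041), np.float64(365.24902383460767))
scene (np.float64(270.24166267698456), np.float64(139.03713238583066)) (np.float64(422.8144031685488), np.float64(94.82967909414852))
```

View pics/ov0.png

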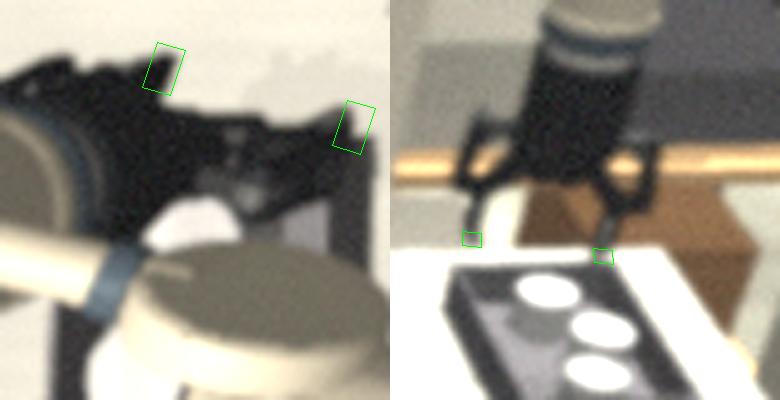

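Scene tips fit their prediction well. The top camera reads 1 to 2 px low, so the truth lies between the two: button at about (0.497,-0.083). That is within the button's radius of the current tool position, so I'll descend by feel.

```bash
python3 -m jog '[{"aperture":0,"z":0.32},{"aperture":0,"z":0.32},{"aperture":0,"x":-0.032},{"aperture":0}]'
python3 -m jog '[{"aperture":0,"z":0.064},{"aperture":0,"z":0.048},{"aperture":0,"z":0.032},{"aperture":0}]'
```

```text
t: 3.08
ee_pos: [0.5014, -0.0861, 0.144]
tool_rot: [-0.0, 0.201, 0.98, 0.0]
wrist_force: [0.4, -0.9, 0.1]
grip_width: -0.002
gripper_force: 0.0
t: 3.58
ee_pos: [0.5011, -0.086, 0.1347]
tool_rot: [-0.0, 0.201, 0.98, 0.0]
wrist_force: [-0.9, -0.0, -0.0]
grip_width: 0.003
gripper_force: 0.0
```

Converted, 0.004 m is 0.064.

```bash
python3 -m jog '[{"aperture":0,"z":0.064},{"aperture":0}]'; python3 -m jog '[{"aperture":0,"z":0.032},{"aperture":0}]';python3 -m jog '[{"aperture":0,"z":0.016},{"aperture":0}]'
```

```text
t: 3.82
ee_pos: [0.5011, -0.086, 0.1304]
tool_rot: [-0.0, 0.201, 0.98, 0.0]
wrist_force: [-0.0, -0.3, -0.2]
grip_width: -0.005
gripper_force: 0.0
t: 4.08
ee_pos: [0.5012, -0.0861, 0.1288]
tool_rot: [0.0, 0.201, 0.98, 0.0]
wrist_force: [0.1, 0.0, 0.8]
grip_width: -0.002
gripper_force: 0.0
t: 4.32
ee_pos: [0.5014, -0.0861, 0.1286]
tool_rot: [0.0, 0.201, 0.98, -0.0]
wrist_force: [-1.3, 0.2, 4.5]
grip_width: 0.003
gripper_force: 2.2
```

Contact came at tip z 0.056, which is the button's height. I'll press on.

Converted, 0.002 m is 0.032.

```bash
python3 -m jog '[{"aperture":0,"z":0.032},{"aperture":0,"z":0.032},{"aperture":0}]'; python3 -m jog '[{"aperture":0,"z":0.032},{"aperture":0}]'
```

```text
t: 4.7
ee_pos: [0.5017, -0.0862, 0.125]
tool_rot: [0.001, 0.201, 0.98, -0.0]
wrist_force: [-1.2, -0.6, 7.0]
grip_width: 0.0
gripper_force: 3.6
t: 4.95
ee_pos: [0.5019, -0.0863, 0.1234]
tool_rot: [0.001, 0.201, 0.98, -0.0]
wrist_force: [-2.0, -0.9, 9.2]
grip_width: -0.002
gripper_force: 4.1
```

Converted, 0.002 m is 0.032, 0.001 m is 0.016.

```bash
python3 -m jog '[{"aperture":0,"z":0.032},{"aperture":0,"z":0.016},{"aperture":0},{"aperture":0}]'; python3 -m jog '[{"aperture":0,"x":-0.048},{"aperture":0,"x":-0.048},{"aperture":0,"x":-0.048},{"aperture":0,"x":-0.048},{"aperture":0}]'
```

```text
t: 5.45
ee_pos: [0.5029, -0.0867, 0.1225]
tool_rot: [0.003, 0.201, 0.98, -0.0]
wrist_force: [-1.5, -0.9, 13.4]
grip_width: 0.0
gripper_force: 7.2
t: 6.08
ee_pos: [0.5142, -0.0916, 0.1225]
tool_rot: [0.003, 0.201, 0.98, -0.0]
wrist_force: [-0.0, -0.3, 14.5]
grip_width: 0.001
gripper_force: 6.9
```

Converted, -0.005 m is -0.08.

```bash
python3 -m jog '[{"aperture":0,"x":-0.08},{"aperture":0,"x":-0.08},{"aperture":0,"x":-0.08},{"aperture":0,"x":-0.08},{"aperture":0,"x":-0.08}]'; python3 -m jog '[{"aperture":0,"x":-0.08},{"aperture":0,"x":-0.08},{"aperture":0,"x":-0.08},{"aperture":0,"x":-0.08}]'
python3 - <<'E'
from h import *
import pickle
f=save("scene","pics/scene2.png");pickle.dump(f,open("scene2.pkl","wb"))
a=f["img"][150:300,175:300,::-1];cv2.imwrite("pics/crop2.png",cv2.convertScaleAbs(cv2.resize(a,(500,600),interpolation=cv2.INTER_CUBIC),alpha=1.5))
E
```

```text
t: 6.7
ee_pos: [0.5369, -0.1013, 0.1225]
tool_rot: [0.003, 0.201, 0.98, -0.0]
wrist_force: [-2.0, -0.6, 15.6]
grip_width: -0.003
gripper_force: 7.2
t: 7.2
ee_pos: [0.5552, -0.1092, 0.1225]
tool_rot: [0.003, 0.201, 0.98, -0.0]
wrist_force: [-1.8, -0.2, 13.9]
grip_width: 0.0
gripper_force: 7.1
```

View pics/crop2.png

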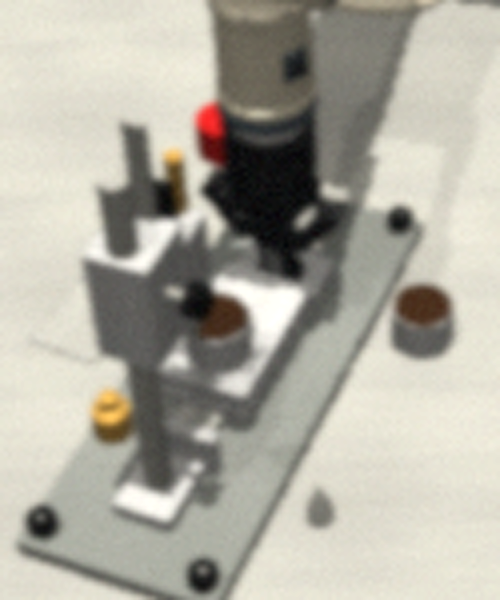

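The carriage and tin (crop 220,330) ride along with the finger, and the weight is untouched. I'll continue until the end stop shows up in the force.

Converted, -0.003 m is -0.048.

```bash
python3 -m jog '[{"aperture":0,"x":-0.048},{"aperture":0,"x":-0.048},{"aperture":0,"x":-0.048},{"aperture":0,"x":-0.048},{"aperture":0}]'; python3 -m jog '[{"aperture":0,"x":-0.048},{"aperture":0,"x":-0.048},{"aperture":0,"x":-0.048},{"aperture":0}]';python3 -m jog '[{"aperture":0,"x":-0.048},{"aperture":0,"x":-0.048},{"aperture":0}]'
```

```text
t: 7.88
ee_pos: [0.5665, -0.114, 0.1226]
tool_rot: [0.003, 0.201, 0.98, -0.0]
wrist_force: [0.3, -1.4, 12.8]
grip_width: -0.002
gripper_force: 6.6
t: 8.38
ee_pos: [0.5747, -0.1175, 0.1225]
tool_rot: [0.003, 0.201, 0.98, -0.0]
wrist_force: [-0.7, -1.0, 12.9]
grip_width: -0.0
gripper_force: 6.5
t: 8.75
ee_pos: [0.5802, -0.1199, 0.1225]
tool_rot: [0.003, 0.201, 0.98, -0.0]
wrist_force: [-0.0, -0.9, 13.2]
grip_width: 0.002
gripper_force: 6.5
```

Converted, -0.003 m is -0.048.

```bash
for i in 1; do python3 -m jog '[{"aperture":0,"x":-0.048},{"aperture":0,"x":-0.048},{"aperture":0}]'; done; python3 -m jog '[{"aperture":0,"x":-0.048},{"aperture":0,"x":-0.048},{"aperture":0}]'; python3 -m jog '[{"aperture":0,"x":-0.048},{"aperture":0,"x":-0.048},{"aperture":0}]'
```

```text
t: 9.12
ee_pos: [0.5857, -0.1222, 0.1225]
tool_rot: [0.003, 0.201, 0.98, -0.0]
wrist_force: [-0.4, -0.5, 13.3]
grip_width: 0.003
gripper_force: 6.5
t: 9.5
ee_pos: [0.5902, -0.1241, 0.1225]
tool_rot: [0.002, 0.201, 0.98, -0.0]
wrist_force: [-4.9, 0.5, 16.2]
grip_width: -0.003
gripper_force: 8.0
t: 9.88
ee_pos: [0.5945, -0.1257, 0.1223]
tool_rot: [-0.0, 0.201, 0.98, 0.0]
wrist_force: [-12.9, 4.0, 21.3]
grip_width: -0.003
gripper_force: 10.8
```

Converted, -0.002 m is -0.032.

```bash
python3 -m jog '[{"aperture":0,"x":-0.032},{"aperture":0,"x":-0.032},{"aperture":0}]'; python3 -m jog '[{"aperture":0},{"aperture":0}]'
python3 - <<'E'
from h import *
f=save("scene","pics/scene3.png")
g=save("top","pics/top3.png")
a=f["img"][150:300,175:300,::-1];b=g["img"][95:245,280:380,::-1]
cv2.imwrite("pics/crop3.png",cv2.convertScaleAbs(cv2.resize(np.hstack([a,b]),(800,533),interpolation=cv2.INTER_CUBIC),alpha=1.5))
E
```

```text
t: 10.25
ee_pos: [0.5952, -0.126, 0.1223]
tool_rot: [-0.005, 0.201, 0.98, 0.001]
wrist_force: [-27.5, 9.8, 28.0]
grip_width: 0.002
gripper_force: 18.4
t: 10.5
ee_pos: [0.5951, -0.1259, 0.1223]
tool_rot: [-0.005, 0.201, 0.98, 0.001]
wrist_force: [-27.3, 10.7, 28.1]
grip_width: 0.001
gripper_force: 18.3
```

View pics/crop3.png

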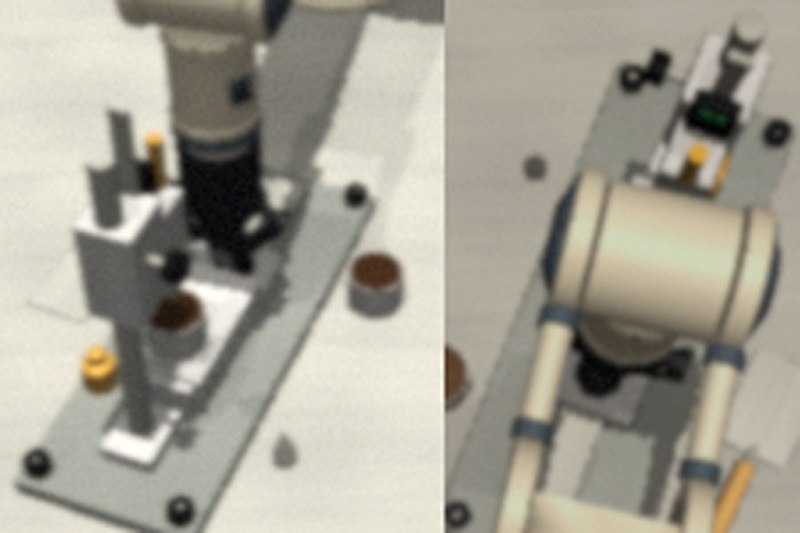

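The arm is hard against the stop: 29 N of push with no further motion, and the tin is below the cone. I'll ease the push but keep some forward preload, then lift straight up.

Converted, 0.002 m is 0.032.

```bash
python3 -m jog '[{"aperture":0,"x":0.032},{"aperture":0,"x":0.032},{"aperture":0}]'; python3 -m jog '[{"aperture":0,"z":-0.064},{"aperture":0,"z":-0.064},{"aperture":0,"z":-0.064},{"aperture":0}]'
```

```text
t: 10.98
ee_pos: [0.5944, -0.1257, 0.1224]
tool_rot: [-0.0, 0.201, 0.98, 0.0]
wrist_force: [-11.4, 4.4, 18.3]
grip_width: -0.001
gripper_force: 9.6
t: 11.48
ee_pos: [0.5945, -0.126, 0.1305]
tool_rot: [-0.001, 0.201, 0.98, 0.0]
wrist_force: [-3.2, 1.8, 3.0]
grip_width: -0.0
gripper_force: 2.6
```

Converted, 0.05 m is 0.8, 0.04 m is 0.64.

```bash
python3 -m jog '[{"aperture":0,"x":0.016,"z":-0.064},{"aperture":0,"x":0.048,"z":-0.128},{"aperture":0,"x":0.16,"z":-0.32},{"aperture":0,"x":0.64,"z":-0.48},{"aperture":0,"x":0.8,"z":-0.48}]'; python3 -m jog '[{"aperture":0,"x":0.8,"z":-0.48},{"aperture":0,"x":0.8},{"aperture":0},{"aperture":0}]'
python3 - <<'E'
from h import *
import pickle
f=save("scene","pics/scene4.png");pickle.dump(f,open("scene4.pkl","wb"))
g=save("top","pics/top4.png");pickle.dump(g,open("top4.pkl","wb"))
a=f["img"][150:300,175:300,::-1];b=g["img"][95:245,280:380,::-1]
cv2.imwrite("pics/crop4.png",cv2.convertScaleAbs(cv2.resize(np.hstack([a,b]),(800,533),interpolation=cv2.INTER_CUBIC),alpha=1.5))
E
```

```text
t: 12.1
ee_pos: [0.4984, -0.0849, 0.2251]
tool_rot: [0.001, 0.201, 0.98, -0.0]
wrist_force: [0.3, 0.3, 0.9]
grip_width: 0.0
gripper_force: 0.0
t: 12.6
ee_pos: [0.4076, -0.0459, 0.2542]
tool_rot: [0.002, 0.201, 0.98, -0.0]
wrist_force: [-0.4, -0.1, 0.3]
grip_width: 0.001
gripper_force: 0.0
```

View pics/crop4.png

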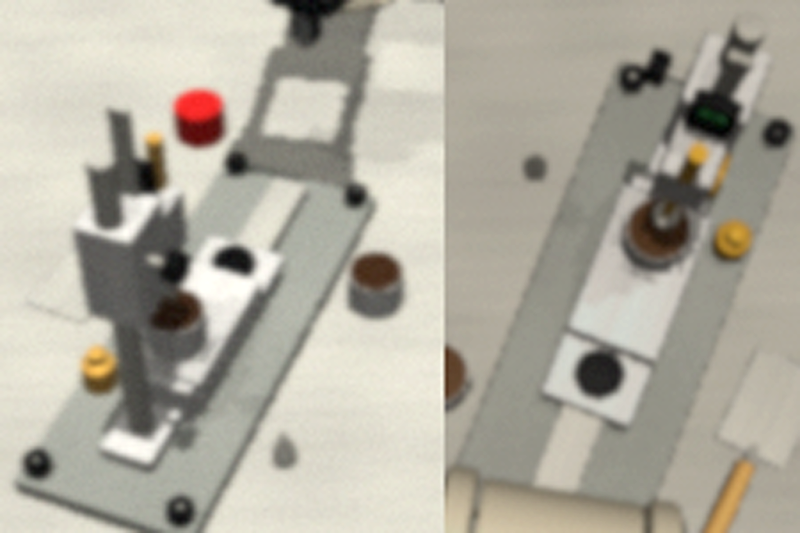

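The carriage stands where it was when pressed against the stop (tin at crop (175,318), same as before). The tin is under the cone, the button (233,260) is released, and the arm is clear with about zero force. I'm handing it in.

```bash
python3 -c "
from cell import *
print(sign_off())"
```

```text
the job is handed in; nothing more can be done
None
```

I held the lock button down, slid the carriage until it stopped hard (29 N of push, no further movement) and let the button up; the tin is under the cone, the arm is clear, and the job is handed in, but `sign_off()` gave no verdict.

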